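Reverse the row of objectives into the loading rack

TASK

Move the four microscope objectives from the storage rack where they stand in a row into the cups of the empty loading rack, one in each cup, in reverse order: the one that stands leftmost now (seen from the robot) goes into the rightmost cup, the second from the left into the second from the right, and so on. Keep each objective upright all the while, and leave it standing on its foot on the floor of its cup.

Things in the scene. Friction and masses are not known exactly. Their poses are not given: they have to be found in the camera images.
- wide_objective: Short, wide microscope objective: black cylinder 34 mm in diameter and 46 mm tall with two steel rings and a wide flat lens on top. Origin: centre of its underside, z up its axis. Starts upright in a storage-rack cup, underside 11 mm above the table. Foot: 24 mm disc, 6 mm high. Straight barrel from 10 to 43 mm above its underside. About 0.12 kg.
- taper_objective: Steel objective 26 mm in diameter and 56 mm tall, with a black ring near the foot and a cone-shaped nose tapering to 12 mm at the top. Origin: centre of its underside, z up its axis. Starts upright in a storage-rack cup, underside 11 mm above the table. Foot: 24 mm disc, 6 mm high. Straight barrel from 6 to 44 mm. About 0.10 kg.
- collar_objective: Black objective 28 mm in diameter and 66 mm tall with a knurled steel collar, 38 mm in diameter, round it from 14 to 22 mm above its underside. Origin: centre of its underside, z up its axis. Starts upright in a storage-rack cup, underside 11 mm above the table. Foot: 24 mm disc, 6 mm high. Straight barrel above the collar from 22 to 60 mm, then a short chamfer. About 0.14 kg.
- long_objective: Tallest and slimmest objective: pale aluminium barrel 24 mm in diameter, 74 mm tall, with two thin black rings and a 17 mm tip for its last 6 mm. Origin: centre of its underside, z up its axis. Starts upright in a storage-rack cup, underside 11 mm above the table. Foot: 24 mm disc, 6 mm high. Straight barrel from 6 to 66 mm. About 0.11 kg.
- storage_rack: Storage rack: flat metal rail of pale aluminium, 56 x 236 x 8 mm, bolted down, long side along its y, at most 14 degrees off left-right. Origin: centre of its underside, z = 0; +y is its left end seen from the robot. Carries four cups in a row at x = 0, y = +81, +27, -27, -81 mm, each holding an objective at the start. May be the nearer or the farther rack.
- loading_rack: Loading rack, empty: flat metal rail of dark steel, 56 x 236 x 8 mm, bolted down, long side along its y, at most 14 degrees off left-right. Origin: centre of its underside, z = 0; +y is its left end seen from the robot. Four white round cups on it at x = 0, y = +81, +27, -27, -81 mm: 40 mm mouth, floor 11 mm and rim 20 mm above the table. A tall microscope stands beyond y = -140 mm.
- cup_of_wide: One of the four white cups of the storage rack, the one in which the wide objective stands at the start; fixed, never moves. All four look the same: round, 46 mm outside, inner mouth 40 mm, floor 3 mm above its origin, rim 12 mm above its origin. Origin at the centre of its underside, which is 8 mm above the table.
- cup_of_taper: One of the four white cups of the storage rack, the one in which the taper objective stands at the start; fixed, never moves. All four look the same: round, 46 mm outside, inner mouth 40 mm, floor 3 mm above its origin, rim 12 mm above its origin. Origin at the centre of its underside, which is 8 mm above the table.
- cup_of_collar: One of the four white cups of the storage rack, the one in which the collar objective stands at the start; fixed, never moves. All four look the same: round, 46 mm outside, inner mouth 40 mm, floor 3 mm above its origin, rim 12 mm above its origin. Origin at the centre of its underside, which is 8 mm above the table.
- cup_of_long: One of the four white cups of the storage rack, the one in which the long objective stands at the start; fixed, never moves. All four look the same: round, 46 mm outside, inner mouth 40 mm, floor 3 mm above its origin, rim 12 mm above its origin. Origin at the centre of its underside, which is 8 mm above the table.

How it is judged:
By the outcome, as a careful person would: the job done as asked, in the order asked, and still so for the second after the job is handed in, with the robot touching nothing.
It also fails if it takes over 96 s, if anything falls off the work surface, if the arm or the gripper's body presses on something with over 40 N, if the wrist force passes 120 N, or if a joint passes its speed limit or range.

ROBOT

A 7-joint arm with a two-finger parallel gripper is mounted at the origin on a cart in front of the work surface, level with it; the furniture and walls round the work are solid. World frame = base frame: x ahead of the robot, y to its left, z up, the work surface at z = 0. Lengths are in m, angles in rad, forces in N, time in s.
With the tool pointing down it reaches from about 0.4 to 0.875 m from the base axis. Payload 4.4 kg.
Tool frame: the origin (TCP) lies on the centre line of the jaws, within the pads' length; the fingertips stand 25 mm ahead of it and the grasp point (between the pads) lies 6 mm ahead of it; z points along the fingers, y is the line along which they close (so a half turn about z gives the same grasp; the last joint's range is limited). The gripper opens to 85 mm and grips with 20 to 120 N. Pads are 22 mm wide; open, the fingers measure 114 mm over their backs; the gripper's body (76 mm by 85 mm) begins 54 mm behind the grasp point. The pads swing forward as they close: fully open they stand 13 mm farther back than shut.
Start: joints at [1.197, 0.628, 0.038, 1.517, -0.027, 0.996, -0.02], TCP at [0.197, -0.619, 0.231] pointing down, gripper open.
Joint ranges: [-3.06, 3.06], [-0.37, 2.12], [-1.25, 1.32], [0.18, 2.47], [-1.1, 4.24], [0.23, 1.98], [-2.94, 2.94]. Speed limits (rad/s): [2.57, 2.57, 3.14, 3.14, 3.14, 3.14, 3.14].

INTERFACE

Orientations are given as [roll, pitch, yaw] about the fixed x, y, z axes, in that order (R = Rz(yaw) Ry(pitch) Rx(roll)).
In Python, from cell import manip gives the robot as it stands.
- The arm moves only by the tool jog_arm, never from a script. Its argument "series" is one flat list of numbers, 7 for each row, row after row: the shift along the tool's x, y, z in mm, then the turn, a rotation vector about the tool's x, y, z in rad, then the closure, from 0 (fully open) to 1 (shut). A call has 1 to 12 rows; each row is the pose to reach, as a shift and turn from the pose commanded when the call began, along the tool's axes at that moment; what a row does not reach only later rows make up. A row lasts 1/10 s, in which the tool goes at most 50 mm and 8.59 degrees, less where a joint would pass 70% of its speed; a pose out of reach is approached as far as the arm can. A call with a gripper value outside its range is refused whole. The fingers move at their own pace and stop on an object; "newtons" is the grip in N (left out, the last holds). Time passes only in rows, so rows that repeat a pose let the fingers close. It gives the time, the measured TCP pose, the force, the opening and the grip force at its end, in the units of the state.
- manip.get_obs(): the state, without advancing time (a new reading comes with each control period).
- manip.snapshot(name): name is "scene" or "top" or "wrist"; returns a dict with "color" (400x640x3 uint8, red, green, blue), "camera_matrix" (3x3 intrinsics, pixels), "R" (3x3) and "t" (3): a world point X has camera coordinates R X + t; the wrist camera has in their place "T_tool_cam" (4x4, takes a point from camera to tool coordinates, whose origin is the TCP and whose axes are the flange's). Camera axes: x right, y down, z forward; pixel columns grow to the right and rows downward; lengths in m; the calibration is good to about 2 mm. A picture is of the moment at which its call begins: read the wrist's pose just before it. There is no depth.
- manip.close_job(): hands the job in; it is judged then, once.
Trained networks look in the newest picture that a camera, given by its name, has taken for a name from the list of things; names that differ only in an ending like _2 or _b are one class to them, and where a whole thing is asked for, a point or a joint stands for the part that bears it (a point fixed in the world has none). Each returns a list of dicts, best first, with "score" (0 to 1); they miss things now and then, are a little off and sometimes report something else, mostly with a low value. They report only what shows in the picture. A call takes as long as a camera call.
- manip.look_for(thing, camera): "at" ([column, row] in pixels, amid what is visible of it).
The state is a dict: "time_s": time; "q": joint angles; "dq": joint speeds; "joint_efforts": joint torques, N m; "eef_pos": TCP position; "tcp_rot": TCP orientation; "wrist_force": force on the tool from outside, world axes, zero at the start; "moment": the same for the moment, N m; "opening": finger opening in m; "finger_force": force on a finger pad.
Only numpy, scipy, OpenCV 4.12 (cv2) and the standard library are available. Lean on these libraries where they do the work, as an engineer would, in place of code of your own. Each camera call takes 0.05 s, during which the arm holds its last target. There are 200 camera calls.

## Working session

There is one attempt and no reset: what is moved stays moved. The work goes in short steps, Python scripts to look and compute and a tool call to move; the robot and the scene stay as the last step left them, time stands still between calls to the robot, and variables do not carry over. Pictures are saved under pics/ and viewed, at most 14 in all, crops included, and the job is handed in when it is done.

Besides the shell and the picture viewer there is one more tool, called as name(argument=value, ...) on one line, values as JSON. jog_arm: Moves the arm, as the interface text tells. Its arguments: {"type":"object","properties":{"series":{"type":"array","items":{"type":"number"}},"newtons":{"type":"number"}},"required":["series"]}

```bash
mkdir -p pics; ls
python3 - <<'E'
from cell import manip
import cv2
print(manip.get_obs())
for c in ["scene","top"]:
    s=manip.snapshot(c); cv2.imwrite(f"pics/{c}0.png",s["color"][:,:,::-1])
    print(c,s["camera_matrix"].round(1).tolist(),s["R"].round(3).tolist(),s["t"].round(3).tolist())
    for n in ["wide_objective","taper_objective","collar_objective","long_objective","storage_rack","loading_rack","cup_of_wide"]:
        print(n,[(d["at"],round(d["score"],2)) for d in manip.look_for(n,c)][:8])
E
```

```text
pics
{'time_s': 0.0, 'q': array([ 1.1971933 ,  0.62934199,  0.0384232 ,  1.51837678, -0.02700395,
        0.99628284, -0.01995751]), 'dq': array([-0.00272298, -0.00167791,  0.00215328,  0.00169225,  0.00016053,
        0.00243633, -0.00036304]), 'joint_efforts': array([-2.58227556e-04, -5.63399827e+01,  1.22619711e+00, -1.93445742e+01,
        1.10707461e-02,  1.06351831e-02, -2.65131609e-05]), 'eef_pos': array([ 0.19677729, -0.61884267,  0.23008861]), 'tcp_rot': array([-3.13970106e+00,  1.04689346e-05,  3.07858354e-01]), 'wrist_force': array([ 0.18528534, -1.20341324, -0.82487625]), 'moment': array([ 0.02224858, -0.02738717, -0.01390737]), 'finger_force': 0.0, 'opening': 0.08507070374344718}
scene [[436.3, 0.0, 326.5], [0.0, 436.3, 200.1], [0.0, 0.0, 1.0]] [[0.64, -0.768, 0.024], [-0.392, -0.353, -0.849], [0.66, 0.534, -0.528]] [-0.229, 0.295, 0.467]
wide_objective [([349.6, 176.3], 0.68)]
taper_objective [([369.4, 188.0], 0.66)]
collar_objective [([381.6, 198.7], 0.62), ([382.7, 210.5], 0.47)]
long_objective [([404.4, 208.2], 0.56)]
storage_rack [([382.4, 219.4], 0.84), ([383.4, 197.9], 0.67)]
loading_rack [([284.6, 223.4], 0.59)]
cup_of_wide []
top [[481.0, 0.0, 320.3], [0.0, 481.0, 198.7], [0.0, 0.0, 1.0]] [[0.012, -1.0, 0.016], [-0.992, -0.013, -0.125], [0.125, -0.014, -0.992]] [0.103, 0.548, 0.845]
wide_objective [([286.8, 142.8], 0.86)]
taper_objective [([317.7, 154.3], 0.61)]
collar_objective [([341.4, 158.9], 0.83)]
long_objective [([377.4, 165.7], 0.59)]
storage_rack [([334.6, 164.8], 0.91), ([289.3, 143.8], 0.44)]
loading_rack [([269.9, 254.3], 0.72)]
cup_of_wide [([290.7, 155.3], 0.7)]
```

View pics/scene0.png

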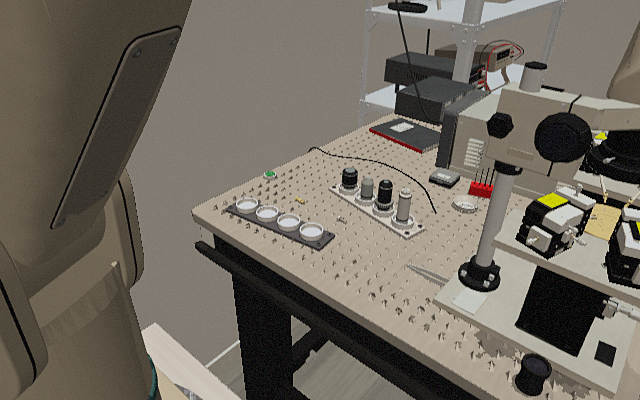

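View pics/top0.png

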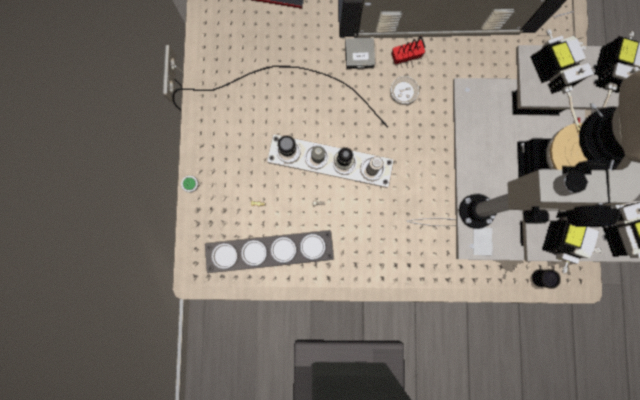

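The scene view shows the storage rack at about (380,210) with wide (349,178), taper (367,188), collar (385,193) and long (404,205). The nearer loading rack has its cups at (247,205) to (313,232). The top view shows the same order from left to right: wide (287,147), taper (318,154), collar (344,158), long (374,166). Empty cups are at (225,256), (254,253), (284,250), (313,246), and the microscope is on the right (from column 455).

```bash
cat > h.py <<'E'
from cell import manip
import numpy as np, cv2
from scipy.spatial.transform import Rotation as Ro
def cam(s,tool=None):
    if "R" in s: return s["camera_matrix"],s["R"],s["t"]
    p,r=tool; T=np.eye(4); T[:3,:3]=Ro.from_euler("xyz",r).as_matrix(); T[:3,3]=p
    M=np.linalg.inv(T@s["T_tool_cam"]); return s["camera_matrix"],M[:3,:3],M[:3,3]
def ray(c,px):
    K,R,t=c; d=R.T@np.linalg.solve(K,[px[0],px[1],1]); return -R.T@t,d
def atz(c,px,z):
    o,d=ray(c,px); return o+d*(z-o[2])/d[2]
def tri(obs):
    A=np.zeros((3,3));b=np.zeros(3)
    for c,px in obs:
        o,d=ray(c,px); d=d/np.linalg.norm(d); P=np.eye(3)-np.outer(d,d); A+=P;b+=P@o
    X=np.linalg.solve(A,b)
    return X,[round(float(np.linalg.norm(np.cross(X-ray(c,p)[0],ray(c,p)[1]/np.linalg.norm(ray(c,p)[1])))*1000),1) for c,p in obs]
def blobs(img,roi,thr=185):
    x0,y0,x1,y1=roi; g=img[y0:y1,x0:x1].min(2)
    n,l,st,ce=cv2.connectedComponentsWithStats((g>thr).astype(np.uint8))
    return sorted([(ce[i]+[x0,y0]).round(1).tolist()+[int(st[i,4])] for i in range(1,n) if st[i,4]>60])
E
python3 - <<'E'
from h import *
C={};B={}
for n,roi in [("top",(205,230,335,275)),("scene",(225,190,335,248))]:
    s=manip.snapshot(n);C[n]=cam(s)
    for thr in (150,175,195): print(n,thr,blobs(s["color"],roi,thr))
    big=cv2.resize(s["color"][150:250,220:430] if n=="scene" else s["color"][125:280,195:405],None,fx=3.8,fy=3.8,interpolation=cv2.INTER_CUBIC)
    cv2.imwrite(f"pics/{n}1.png",big[:,:,::-1])
    print(n,"cam at",ray(C[n],[0,0])[0].round(3))
D={}
for o in ["wide","taper","collar","long"]:
    P=[]
    for n in C: 
        P.append((C[n],manip.look_for(o+"_objective",n)[0]["at"]))
    print(o,tri(P))
for px in [(455,260),(470,210),(570,180)]: print(px,[atz(C["top"],px,z).round(3).tolist() for z in (0,.2,.3)])
for a,b in [((570,180),(535,75)),((475,210),(480,275))]: print("mic",tri([(C["top"],a),(C["scene"],b)]))
E
```

```text
top 150 [[223.8, 255.6, 500], [245.8, 233.5, 692], [253.4, 252.5, 495], [282.9, 249.2, 495], [291.4, 268.0, 1014], [312.3, 246.2, 487]]
top 175 [[224.7, 255.6, 424], [253.9, 252.5, 440], [266.0, 231.8, 267], [283.1, 249.4, 455], [300.2, 270.1, 600], [312.3, 246.3, 450]]
top 195 [[225.4, 255.7, 333], [254.7, 252.7, 339], [283.7, 249.7, 334], [312.3, 246.6, 320]]
top cam at [0.436 0.122 0.905]
scene 150 [[242.4, 228.2, 81], [246.1, 202.5, 192], [267.8, 239.5, 353], [291.6, 211.3, 1265], [327.6, 210.1, 269]]
scene 175 [[246.6, 204.5, 123], [267.0, 212.9, 141], [288.3, 221.5, 164], [311.3, 230.9, 172]]
scene 195 [[246.0, 204.8, 100], [266.9, 212.9, 115], [288.6, 221.8, 125], [311.0, 231.1, 142]]
scene cam at [-0.046 -0.321  0.502]
wide (array([0.64407488, 0.17656524, 0.03633466]), [3.6, 3.6])Traceback (most recent call last):
  File "<stdin>", line 13, in <module>
IndexError: list index out of range
```

View pics/top1.png

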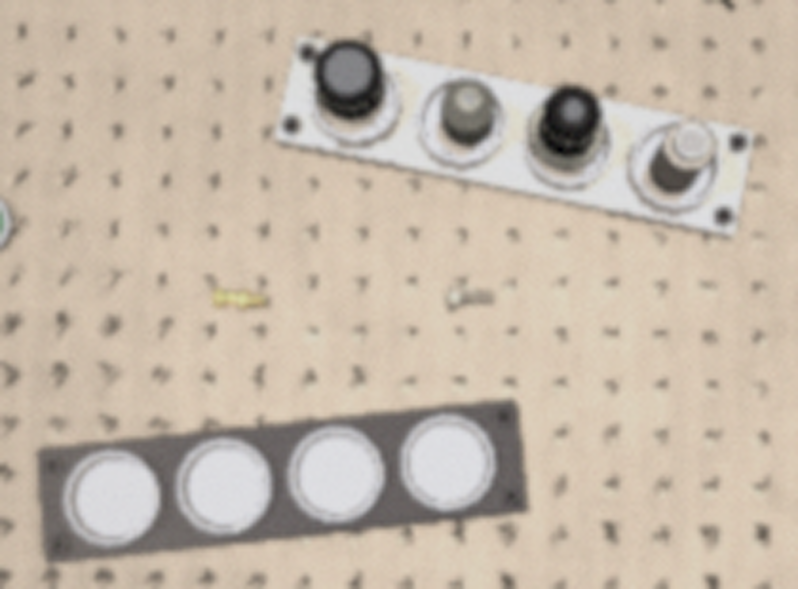

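View pics/scene1.png

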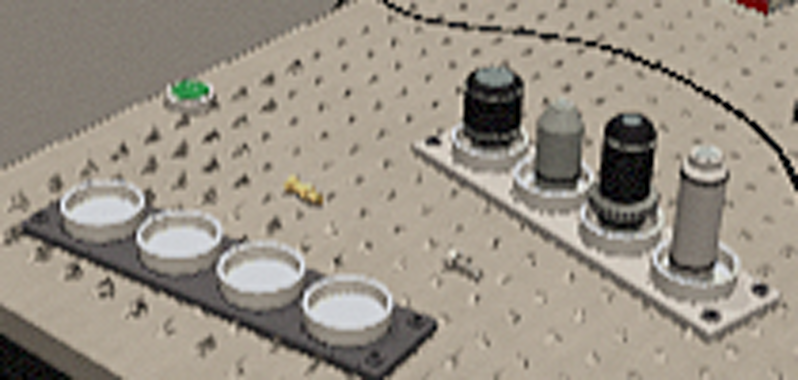

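The crops show the cup rims and objective tops clearly. Next I triangulate them and fit the rack poses.

Run:
```python
from h import *
from scipy.optimize import least_squares
C={n:cam(manip.snapshot(n)) for n in ("top","scene")}
off={"top":(195,125),"scene":(220,150)}
px=lambda n,p:np.array(p)/3.8+off[n]-0.37
def show(name,T,S):
    for a,b in zip(T,S):
        X,r=tri([(C["top"],px("top",a)),(C["scene"],px("scene",b))]); print(name,X.round(4),r)
LT=[(111,497),(224,486),(336,474),(448,462)];LS=[(103,205),(179,238),(261,272),(347,306)]
ST=[(357,97),(461,122),(568,142),(674,166)];SS=[(490,137),(552,176),(620,216),(696,259)]
show("load",LT,LS);show("stor",ST,SS)
show("tops",[(349,68),(469,95),(573,105),(690,138)],[(493,76),(564,103),(629,121),(706,155)])
Y=[.081,.027,-.027,-.081]
for T,S in ((LT,LS),(ST,SS)):
  def f(v,full=False):
    P=[[v[0]-y*np.sin(v[2]),v[1]+y*np.cos(v[2]),v[3]] for y in Y]
    if full:return np.array(P)
    r=[]
    for n,Q in (("top",T),("scene",S)):
        K,R,t=C[n]
        for p,q in zip(P,Q):
            c=K@(R@p+t); r+=list(c[:2]/c[2]-px(n,q))
    return np.array(r)
  o=least_squares(f,[.5,.1,0,.02]);print(o.x.round(4),np.sqrt((o.fun**2).mean()).round(2));print(f(o.x,True).round(4).tolist())
for n,p in [("base",((475,210),(480,275))),("head L",((490,195),(500,125))),("knob",((575,180),(562,137))),("top",((575,181),(535,66)))]: print(n,tri([(C["top"],p[0]),(C["scene"],p[1])]))
for q in [(455,80),(455,260),(487,200)]: print([atz(C["top"],q,z).round(3).tolist() for z in (0,.2,.3)])
```

```text
load [0.4413 0.2848 0.0162] [0.2, 0.2]
load [0.447  0.2309 0.0156] [0.5, 0.5]
load [0.4535 0.177  0.0153] [0.4, 0.4]
load [0.4597 0.1231 0.0163] [0.7, 0.7]
stor [0.639  0.1704 0.0187] [0.5, 0.5]
stor [0.6276 0.1184 0.0183] [0.0, 0.0]
stor [0.618  0.0657 0.0187] [0.4, 0.4]
stor [0.6071 0.0126 0.0199] [0.7, 0.7]
tops [0.6438 0.1731 0.0562] [1.4, 1.4]
tops [0.63   0.1154 0.0654] [0.5, 0.5]
tops [0.6231 0.0681 0.075 ] [1.6, 1.6]
tops [0.6075 0.0139 0.0824] [0.6, 0.6]
[0.4504 0.2039 0.1149 0.0159] 0.23
[[0.4411, 0.2843, 0.0159], [0.4473, 0.2307, 0.0159], [0.4535, 0.1771, 0.0159], [0.4597, 0.1234, 0.0159]]
[ 0.6229  0.0918 -0.1966  0.0189] 0.31
[[0.6388, 0.1712, 0.0189], [0.6282, 0.1183, 0.0189], [0.6177, 0.0653, 0.0189], [0.6071, 0.0123, 0.0189]]
base (array([ 0.53036263, -0.17616925,  0.03219534]), [1.9, 1.9])
head L (array([ 0.53257861, -0.13219409,  0.27316479]), [19.2, 19.2])
knob (array([ 0.54492218, -0.22490852,  0.28317435]), [1.6, 1.6])
top (array([ 0.52832974, -0.17586099,  0.36754395]), [0.4, 0.4])
[[0.789, -0.153, 0.0], [0.711, -0.092, 0.2], [0.672, -0.062, 0.3]]
[[0.438, -0.145, 0.0], [0.438, -0.086, 0.2], [0.438, -0.057, 0.3]]
[[0.552, -0.209, 0.0], [0.527, -0.136, 0.2], [0.514, -0.099, 0.3]]
```

```bash
cat >> h.py <<'E'
def plan(wps,n=None):
    """wps: list of (x,y,z,yaw); print shift (mm) and rotvec in current tool axes"""
    o=manip.get_obs(); R0=Ro.from_euler("xyz",o["tcp_rot"])
    for w in wps:
        d=R0.inv().apply(np.array(w[:3])-o["eef_pos"])*1000
        r=(R0.inv()*Ro.from_euler("xyz",[np.pi,0,w[3]])).as_rotvec()
        print(d.round(0).tolist(),r.round(3).tolist())
    print("t",round(o["time_s"],2),"pos",o["eef_pos"].round(4),"rot",o["tcp_rot"].round(3),"open",round(o["opening"],4),"F",o["wrist_force"].round(1))
E
python3 - <<'E'
from h import *
plan([(r*np.cos(np.radians(a)),r*np.sin(np.radians(a)),.25,np.radians(a)+np.pi/2) for r,a in ((.42,-72.3),(.415,-45),(.415,-18),(.43,8))])
E
```

```text
[0.0, -230.0, -19.0] [0.0, -0.0, -0.001]
[191.0, -281.0, -19.0] [0.0, -0.0, -0.478]
[337.0, -408.0, -19.0] [0.0, 0.0, -0.949]
[424.0, -578.0, -19.0] [0.0, 0.0, -1.403]
t 1.15 pos [ 0.197  -0.6195  0.231 ] rot [ 3.142 -0.     0.308] open 0.0857 F [-0.4 -0.1 -0.1]
```

jog_arm(series=[0,-50,-19,0,0,0,0,0,-95,-19,0,0,0,0,0,-140,-19,0,0,0,0,0,-185,-19,0,0,0,0,0,-230,-19,0,0,0,0,45,-240,-19,0,0,-0.12,0,95,-252,-19,0,0,-0.24,0,143,-266,-19,0,0,-0.36,0,191,-281,-19,0,0,-0.478,0,191,-281,-19,0,0,-0.478,0,191,-281,-19,0,0,-0.478,0])

```text
time_s: 2.25
eef_pos: [0.2946, -0.2932, 0.2501]
tcp_rot: [3.141, 0.0, 0.788]
wrist_force: [-0.2, -0.3, 0.8]
opening: 0.0856
finger_force: 0.0
```

Run:
```python
from h import *
plan([(r*np.cos(np.radians(a)),r*np.sin(np.radians(a)),.25,np.radians(a)+np.pi/2) for r,a in ((.415,-18),(.43,8))]+[(.47,.16,.28,1.69)])
```

```text
[188.0, -45.0, 0.0] [0.0, 0.0, -0.468]
[343.0, -156.0, 0.0] [0.0, 0.0, -0.922]
[445.0, -195.0, -30.0] [0.0, 0.0, -0.902]
t 2.25 pos [ 0.2946 -0.2932  0.2501] rot [3.141 0.    0.788] open 0.0856 F [-0.2 -0.3  0.8]
```

jog_arm(series=[48,-12,0,0,0,-0.12,0,95,-23,0,0,0,-0.24,0,142,-34,0,0,0,-0.36,0,188,-45,0,0,0,-0.468,0,230,-70,0,0,0,-0.6,0,270,-97,0,0,0,-0.73,0,306,-126,0,0,0,-0.85,0,343,-156,0,0,0,-0.91,0,390,-173,-15,0,0,-0.905,0,430,-190,-28,0,0,-0.902,0,445,-195,-30,0,0,-0.902,0,445,-195,-30,0,0,-0.902,0])

```text
time_s: 3.45
eef_pos: [0.4716, 0.1595, 0.2802]
tcp_rot: [3.14, -0.001, 1.688]
wrist_force: [-0.5, 0.0, -1.7]
opening: 0.0851
finger_force: 0.0
```

Run:
```python
from h import *
o=manip.get_obs(); s=manip.snapshot("wrist"); cv2.imwrite("pics/w0.png",s["color"][:,:,::-1])
c=cam(s,(o["eef_pos"],o["tcp_rot"]))
print(s["T_tool_cam"].round(3).tolist(),s["camera_matrix"].round(1).tolist(),ray(c,(0,0))[0])
for p in [[0.4411, 0.2843, 0.02], [0.4473, 0.2307, 0.02], [0.4535, 0.1771, 0.02], [0.4597, 0.1234, 0.02],[0.6388, 0.1712, 0.02], [0.6282, 0.1183, 0.02], [0.6177, 0.0653, 0.02], [0.6071, 0.0123, 0.02]]:
    q=c[0]@(c[1]@p+c[2]); print((q[:2]/q[2]).round(0),q[2].round(3))
plan([(.53,.11,.3,1.45)])
```

```text
[[0.0, -0.959, -0.283, 0.072], [1.0, 0.001, -0.0, 0.001], [0.001, -0.283, 0.959, -0.143], [0.0, 0.0, 0.0, 1.0]] [[325.6, 0.0, 314.9], [0.0, 325.6, 199.0], [0.0, 0.0, 1.0]] [0.46364536 0.23134002 0.42282962]
[300.  53.] 0.371
[301. 102.] 0.386
[301. 148.] 0.401
[302. 190.] 0.417
[447. 170.] 0.409
[430. 209.] 0.424
[414. 245.] 0.438
[399. 279.] 0.453
[-54.0, 54.0, -20.0] [-0.001, 0.002, 0.236]
t 3.5 pos [0.4706 0.1572 0.2795] rot [-3.140e+00  1.000e-03  1.686e+00] open 0.0857 F [-0.4 -1.5 -0.9]
```

View pics/w0.png

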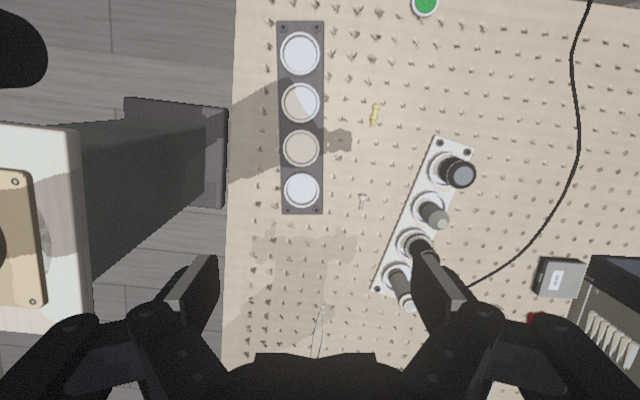

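The wrist view shows the empty cups at (300,53), (301,102), (301,148), (302,190) and the objectives at (455,172), (432,213), (415,248), (402,290). Projecting the fitted rack poses lands on the same pixels, so the fit holds. Next I plan the wide grasp.

Run:
```python
from h import *
C={n:cam(manip.snapshot(n)) for n in ("top","scene")}
off={"top":(195,125),"scene":(220,150)}
px=lambda n,p:np.array(p)/3.8+off[n]-0.37
for a,b,z in zip([(349,68),(469,95),(573,105),(690,138)],[(493,76),(564,103),(629,121),(706,155)],(.057,.067,.077,.085)):
    print(atz(C["top"],px("top",a),z).round(4),atz(C["scene"],px("scene",b),z).round(4))
plan([(.640,.172,.16,1.374),(.640,.172,.049,1.374)])
```

```text
[0.6445 0.172  0.057 ] [0.6414 0.1732 0.057 ]
[0.63  0.115 0.067] [0.6271 0.1141 0.067 ]
[0.6237 0.0669 0.077 ] [0.6186 0.0673 0.077 ]
[0.6073 0.0138 0.085 ] [0.6029 0.0122 0.085 ]
[-3.0, 171.0, 119.0] [-0.002, 0.003, 0.31]
[-3.0, 171.0, 230.0] [-0.002, 0.003, 0.31]
t 3.6 pos [0.4699 0.1557 0.2792] rot [-3.139e+00  2.000e-03  1.684e+00] open 0.0856 F [ 0.  -0.5 -0.1]
```

jog_arm(series=[-3,43,30,0,0,0.08,0,-3,86,60,0,0,0.16,0,-3,130,90,0,0,0.24,0,-3,171,119,0,0,0.31,0,-3,172,119,0,0,0.31,0,-3,172,119,0,0,0.31,0,-3,172,119,0,0,0.31,0,-3,172,119,0,0,0.31,0])

```text
time_s: 4.4
eef_pos: [0.6409, 0.1755, 0.1628]
tcp_rot: [3.14, -0.0, 1.378]
wrist_force: [0.2, 0.5, -1.3]
opening: 0.085
finger_force: 0.0
```

Run:
```python
from h import *
plan([(.6415,.172,.049,1.374)])
s=manip.snapshot("wrist"); cv2.imwrite("pics/w1.png",s["color"][:,:,::-1])
plan([(.6415,.172,.049,1.374)])
```

```text
[-3.0, 1.0, 114.0] [0.001, -0.0, 0.004]
t 4.4 pos [0.6409 0.1755 0.1628] rot [ 3.14  -0.     1.378] open 0.085 F [ 0.2  0.5 -1.3]
[-4.0, 1.0, 114.0] [0.002, -0.001, 0.004]
t 4.45 pos [0.6411 0.1757 0.1629] rot [ 3.140e+00 -1.000e-03  1.378e+00] open 0.0857 F [-0.1 -0.5  0.5]
```

View pics/w1.png

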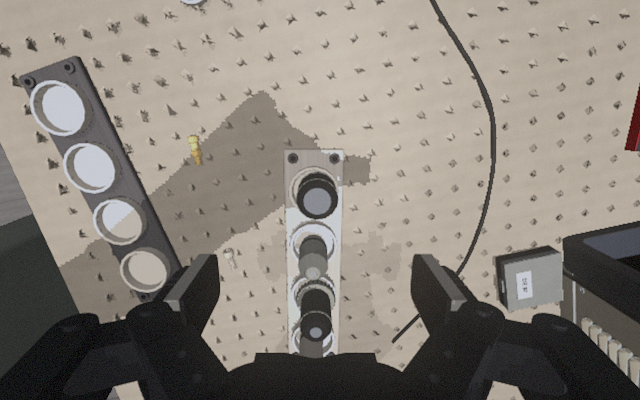

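The wrist view shows the wide objective's top at (317,195), centred laterally between the fingers. Its neighbours run down the column below, clear of the jaws. I check where that pixel falls at top height before going down.

Run:
```python
from h import *
o=manip.get_obs(); s=manip.snapshot("wrist"); c=cam(s,(o["eef_pos"],o["tcp_rot"]))
for p,z in [((317,195),.057),((314,269),.067),((316,332),.077)]: print(atz(c,p,z).round(4))
for n in ("wide","taper","collar"): print(n,[(d["at"],round(d["score"],2)) for d in manip.look_for(n+"_objective","wrist")][:2])
```

```text
[0.6439 0.1777 0.057 ]
[0.6301 0.1194 0.067 ]
[0.6216 0.0671 0.077 ]
wide [([317.9, 197.4], 0.58)]
taper [([311.3, 259.3], 0.96)]
collar [([314.6, 311.5], 0.86)]
```

jog_arm(series=[-1,1,35,0,0,0.004,0,-1,1,70,0,0,0.004,0,-1,1,95,0,0,0.004,0,-1,1,108,0,0,0.004,0,-1,1,113,0,0,0.004,0,-1,1,113,0,0,0.004,0,-1,1,113,0,0,0.004,0], newtons=40)

```text
time_s: 5.35
eef_pos: [0.6435, 0.1752, 0.0495]
tcp_rot: [3.139, -0.001, 1.374]
wrist_force: [-0.1, 0.3, 1.2]
opening: 0.085
finger_force: 0.0
```

jog_arm(series=[0,0,0,0,0,0,0.3,0,0,0,0,0,0,0.4,0,0,0,0,0,0,0.5,0,0,0,0,0,0,0.6,0,0,0,0,0,0,0.7,0,0,0,0,0,0,0.8,0,0,0,0,0,0,0.9,0,0,0,0,0,0,1,0,0,0,0,0,0,1,0,0,0,0,0,0,1], newtons=40)

```text
time_s: 6.35
eef_pos: [0.6427, 0.1748, 0.0486]
tcp_rot: [3.141, -0.0, 1.374]
wrist_force: [-1.8, 0.0, 5.5]
opening: 0.0313
finger_force: 39.4
```

Run:
```python
from h import *
plan([(.6415,.174,.16,1.374)])
s=manip.snapshot("wrist"); cv2.imwrite("pics/w2.png",s["color"][:,:,::-1])
```

```text
[-1.0, -1.0, -111.0] [0.001, -0.0, -0.0]
t 6.35 pos [0.6427 0.1748 0.0486] rot [ 3.141 -0.     1.374] open 0.0313 F [-1.8  0.   5.5]
```

View pics/w2.png

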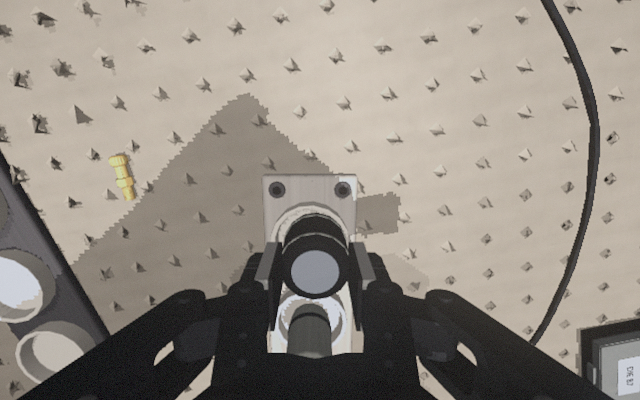

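The jaws hold the wide objective, lens at (316,271), upright with its rack cup around it. The opening reads 31 mm where 34 mm is expected. I check how far the axis sits from the jaw centre.

Run:
```python
from h import *
o=manip.get_obs(); s=manip.snapshot("wrist"); c=cam(s,(o["eef_pos"],o["tcp_rot"]))
X=atz(c,(316,271),.057); R0=Ro.from_euler("xyz",o["tcp_rot"])
print(X.round(4),(R0.inv().apply(X-o["eef_pos"])*1000).round(1),o["opening"],o["wrist_force"])
```

```text
[0.6434 0.173  0.057 ] [-1.6  1.1 -8.4] 0.031133929383326243 [-0.28437588 -0.04316323  5.12015168]
```

jog_arm(series=[0,0,-5,0,0,0,1,0,0,-20,0,0,0,1,0,0,-45,0,0,0,1,0,0,-75,0,0,0,1,0,0,-100,0,0,0,1,0,0,-115,0,0,0,1,0,0,-120,0,0,0,1,0,0,-120,0,0,0,1])

```text
time_s: 7.25
eef_pos: [0.6425, 0.1747, 0.1684]
tcp_rot: [3.141, -0.0, 1.374]
wrist_force: [-0.1, -0.8, -1.9]
opening: 0.0313
finger_force: 39.7
```

Run:
```python
from h import *
plan([(.460,.1234,.168,1.686)])
```

```text
[-86.0, -169.0, 0.0] [0.001, -0.0, -0.312]
t 7.25 pos [0.6425 0.1747 0.1684] rot [ 3.141 -0.     1.374] open 0.0313 F [-0.1 -0.8 -1.9]
```

jog_arm(series=[-8,-15,0,0,0,-0.03,1,-24,-45,0,0,0,-0.08,1,-40,-78,0,0,0,-0.14,1,-55,-110,0,0,0,-0.2,1,-70,-138,0,0,0,-0.255,1,-80,-158,0,0,0,-0.295,1,-86,-169,0,0,0,-0.312,1,-86,-169,0,0,0,-0.312,1,-86,-169,0,0,0,-0.312,1,-86,-169,0,0,0,-0.312,1])

```text
time_s: 8.25
eef_pos: [0.4608, 0.1239, 0.1677]
tcp_rot: [3.141, -0.001, 1.685]
wrist_force: [0.6, 0.6, -1.0]
opening: 0.0309
finger_force: 39.8
```

Run:
```python
from h import *
plan([(.4603,.1234,.0505,1.686)])
s=manip.snapshot("wrist"); cv2.imwrite("pics/w3.png",s["color"][:,:,::-1])
plan([(.4603,.1234,.0505,1.686)])
```

```text
[-0.0, -1.0, 117.0] [0.0, -0.001, -0.001]
t 8.25 pos [0.4608 0.1239 0.1677] rot [ 3.141e+00 -1.000e-03  1.685e+00] open 0.0309 F [ 0.6  0.6 -1. ]
[-1.0, -1.0, 117.0] [0.0, -0.001, -0.001]
t 8.3 pos [0.4607 0.1239 0.1677] rot [ 3.141e+00 -1.000e-03  1.685e+00] open 0.0312 F [-0.2 -0.6 -1.2]
```

View pics/w3.png

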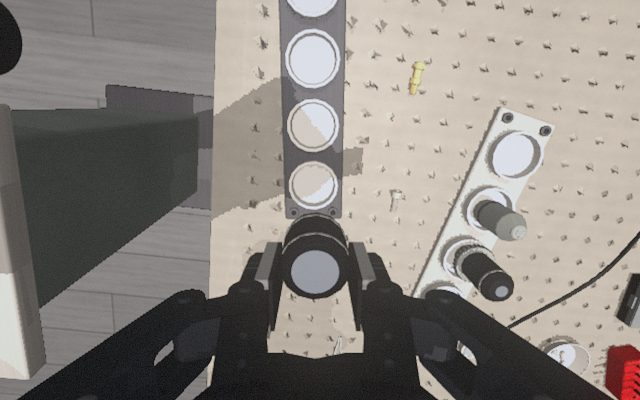

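The objective is held upright, lens at (316,271). The rightmost cup shows at (313,187), with the other three above it. I check those pixels against the fitted poses.

Run:
```python
from h import *
o=manip.get_obs(); s=manip.snapshot("wrist"); c=cam(s,(o["eef_pos"],o["tcp_rot"]))
for p in [(313,187),(313,126),(312,60)]: print(atz(c,p,.02).round(4))
```

```text
[0.4598 0.122  0.02  ]
[0.4536 0.1765 0.02  ]
[0.4468 0.2294 0.02  ]
```

jog_arm(series=[1,-1,25,0,0,0,1,1,-1,55,0,0,0,1,1,-1,80,0,0,0,1,1,-1,100,0,0,0,1,1,-1,110,0,0,0,1,1,-1,115,0,0,0,1,1,-1,118,0,0,0,1,1,-1,118,0,0,0,1,1,-1,118,0,0,0,1])

```text
time_s: 9.25
eef_pos: [0.4593, 0.1245, 0.0507]
tcp_rot: [3.14, -0.0, 1.686]
wrist_force: [-0.9, 0.1, -0.5]
opening: 0.031
finger_force: 39.8
```

Run:
```python
from h import *
plan([(.4603,.1234,.0486,1.686)])
```

```text
[-1.0, 1.0, 2.0] [0.001, -0.0, -0.0]
t 9.25 pos [0.4593 0.1245 0.0507] rot [ 3.14  -0.     1.686] open 0.031 F [-0.9  0.1 -0.5]
```

jog_arm(series=[0,0,1,0,0,0,1,0,0,1.5,0,0,0,1,0,0,1.5,0,0,0,0.75,0,0,1.5,0,0,0,0.5,0,0,1.5,0,0,0,0.25,0,0,1.5,0,0,0,0,0,0,1.5,0,0,0,0,0,0,1.5,0,0,0,0,0,0,1.5,0,0,0,0])

```text
time_s: 10.15
eef_pos: [0.4588, 0.1244, 0.0485]
tcp_rot: [3.142, -0.0, 1.686]
wrist_force: [-0.4, -0.4, 0.3]
opening: 0.0852
finger_force: 0.0
```

jog_arm(series=[0,0,-10,0,0,0,0,0,0,-35,0,0,0,0,0,0,-75,0,0,0,0,0,0,-110,0,0,0,0,0,0,-118,0,0,0,0,0,0,-118,0,0,0,0])

```text
time_s: 10.75
eef_pos: [0.4597, 0.1244, 0.1682]
tcp_rot: [3.138, -0.0, 1.685]
wrist_force: [0.0, 0.5, -1.3]
opening: 0.085
finger_force: 0.0
```

Run:
```python
from h import *
s=manip.snapshot("wrist"); cv2.imwrite("pics/w4.png",s["color"][:,:,::-1])
plan([(.628,.1172,.168,1.374)])
```

```text
[-26.0, 167.0, -1.0] [0.001, 0.0, 0.311]
t 10.8 pos [0.4588 0.124  0.1669] rot [3.141 0.    1.685] open 0.0854 F [-0.5  0.7 -0.5]
```

View pics/w4.png

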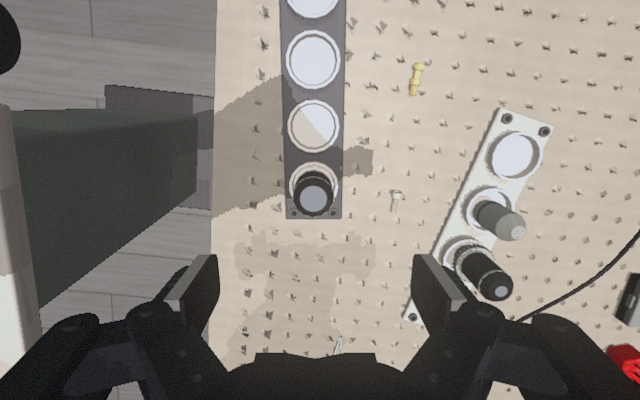

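The wide objective stands upright in the rightmost cup, top at (313,194). Next is the taper.

jog_arm(series=[-6,40,0,0,0,0.08,0,-12,80,0,0,0,0.16,0,-19,122,0,0,0,0.24,0,-26,160,0,0,0,0.311,0,-26,168,0,0,0,0.311,0,-26,168,0,0,0,0.311,0,-26,168,0,0,0,0.311,0,-26,168,0,0,0,0.311,0])

```text
time_s: 11.6
eef_pos: [0.6267, 0.1182, 0.166]
tcp_rot: [-3.139, 0.001, 1.377]
wrist_force: [-1.6, 0.6, 0.4]
opening: 0.0853
finger_force: 0.0
```

Run:
```python
from h import *
o=manip.get_obs(); s=manip.snapshot("wrist"); c=cam(s,(o["eef_pos"],o["tcp_rot"]))
cv2.imwrite("pics/w5.png",s["color"][:,:,::-1])
for n in ("taper","collar","long"):print(n,[(d["at"],round(d["score"],2)) for d in manip.look_for(n+"_objective","wrist")][:2])
for p in [[.629,.117,.067],[.629,.117,.039]]:
    q=c[0]@(c[1]@p+c[2]); print((q[:2]/q[2]).round(0))
plan([(.629,.117,.049,1.374)])
```

```text
taper [([316.1, 198.3], 0.67)]
collar []
long [([315.8, 310.1], 0.57)]
[318. 201.]
[318. 192.]
[-1.0, 1.0, 118.0] [0.0, 0.0, 0.001]
t 11.8 pos [0.6281 0.1179 0.1668] rot [3.141 0.    1.375] open 0.0854 F [ 0.3 -0.3  0.6]
```

jog_arm(series=[0,1,40,0,0,0,0,0,1,75,0,0,0,0,0,1,100,0,0,0,0,0,1,113,0,0,0,0,0,1,118,0,0,0,0,0,1,118,0,0,0,0,0,1,118,0,0,0,0])

```text
time_s: 12.5
eef_pos: [0.6306, 0.118, 0.0499]
tcp_rot: [3.139, -0.001, 1.375]
wrist_force: [-0.1, -1.3, 0.0]
opening: 0.0858
finger_force: 0.0
```

jog_arm(series=[0,0,0,0,0,0,0.3,0,0,0,0,0,0,0.4,0,0,0,0,0,0,0.5,0,0,0,0,0,0,0.6,0,0,0,0,0,0,0.7,0,0,0,0,0,0,0.8,0,0,0,0,0,0,0.9,0,0,0,0,0,0,1,0,0,0,0,0,0,1,0,0,0,0,0,0,1], newtons=40)

```text
time_s: 13.5
eef_pos: [0.6297, 0.1178, 0.0488]
tcp_rot: [3.141, -0.0, 1.375]
wrist_force: [-1.4, -0.3, 5.1]
opening: 0.0233
finger_force: 39.3
```

jog_arm(series=[0,0,-5,0,0,0,1,0,0,-20,0,0,0,1,0,0,-45,0,0,0,1,0,0,-75,0,0,0,1,0,0,-100,0,0,0,1,0,0,-115,0,0,0,1,0,0,-120,0,0,0,1,0,0,-120,0,0,0,1])

```text
time_s: 14.3
eef_pos: [0.6297, 0.1174, 0.1689]
tcp_rot: [3.141, -0.0, 1.375]
wrist_force: [0.2, -0.0, -0.7]
opening: 0.0233
finger_force: 39.3
```

Run:
```python
from h import *
o=manip.get_obs();s=manip.snapshot("wrist"); cv2.imwrite("pics/w6.png",s["color"][:,:,::-1])
plan([(.4539,.177,.168,1.686)])
```

```text
[24.0, -184.0, 0.0] [-0.001, 0.0, -0.311]
t 14.35 pos [0.6291 0.1173 0.1679] rot [-3.141e+00  1.000e-03  1.375e+00] open 0.0232 F [-0.2  0.1 -0.8]
```

View pics/w6.png

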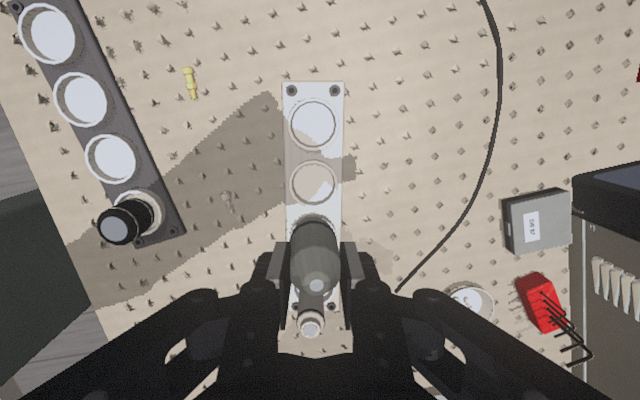

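The taper is lifted upright in the jaws, tip at (317,285). The collar and long objectives remain in the rack, and the wide one stands in the right cup. I carry the taper to the second cup from the right.

jog_arm(series=[2,-15,0,0,0,-0.03,1,6,-45,0,0,0,-0.08,1,10,-80,0,0,0,-0.14,1,14,-115,0,0,0,-0.2,1,18,-145,0,0,0,-0.255,1,22,-170,0,0,0,-0.295,1,24,-184,0,0,0,-0.311,1,24,-184,0,0,0,-0.311,1,24,-184,0,0,0,-0.311,1,24,-184,0,0,0,-0.311,1])

```text
time_s: 15.35
eef_pos: [0.4553, 0.1764, 0.1683]
tcp_rot: [3.141, 0.0, 1.684]
wrist_force: [0.9, 0.4, -0.8]
opening: 0.0231
finger_force: 39.3
```

Run:
```python
from h import *
plan([(.454,.177,.0495,1.686)])
```

```text
[1.0, -1.0, 119.0] [0.001, 0.0, -0.002]
t 15.35 pos [0.4553 0.1764 0.1683] rot [3.141 0.    1.684] open 0.0231 F [ 0.9  0.4 -0.8]
```

jog_arm(series=[1,-1,25,0,0,0,1,1,-1,55,0,0,0,1,1,-1,80,0,0,0,1,1,-1,100,0,0,0,1,1,-1,110,0,0,0,1,1,-1,116,0,0,0,1,1,-1,118.5,0,0,0,1,1,-1,119,0,0,0,1,1,-1,119,0,0,0,1,1,-1,119,0,0,0,1])

```text
time_s: 16.35
eef_pos: [0.4532, 0.178, 0.0502]
tcp_rot: [3.14, -0.0, 1.686]
wrist_force: [0.5, -0.5, -0.1]
opening: 0.0237
finger_force: 39.3
```

Run:
```python
from h import *
plan([(.454,.177,.0488,1.686)])
```

```text
[-1.0, 1.0, 1.0] [0.001, -0.0, -0.0]
t 16.35 pos [0.4532 0.178  0.0502] rot [ 3.14  -0.     1.686] open 0.0237 F [ 0.5 -0.5 -0.1]
```

jog_arm(series=[0,0,1,0,0,0,1,0,0,1,0,0,0,1,0,0,1,0,0,0,0.75,0,0,1,0,0,0,0.5,0,0,1,0,0,0,0.25,0,0,1,0,0,0,0,0,0,1,0,0,0,0,0,0,1,0,0,0,0,0,0,1,0,0,0,0])

```text
time_s: 17.25
eef_pos: [0.4527, 0.1778, 0.0485]
tcp_rot: [-3.142, 0.0, 1.686]
wrist_force: [-0.5, 0.1, 0.1]
opening: 0.0855
finger_force: 0.0
```

jog_arm(series=[0,0,-10,0,0,0,0,0,0,-35,0,0,0,0,0,0,-75,0,0,0,0,0,0,-110,0,0,0,0,0,0,-128,0,0,0,0,0,0,-128,0,0,0,0])

```text
time_s: 17.85
eef_pos: [0.4543, 0.1786, 0.1797]
tcp_rot: [3.136, -0.001, 1.685]
wrist_force: [0.9, 0.2, 0.4]
opening: 0.0854
finger_force: 0.0
```

Run:
```python
from h import *
s=manip.snapshot("wrist"); cv2.imwrite("pics/w7.png",s["color"][:,:,::-1])
plan([(.620,.067,.178,1.374)])
```

```text
[-129.0, 153.0, 1.0] [0.003, -0.001, 0.311]
t 17.9 pos [0.4535 0.178  0.1781] rot [ 3.138e+00 -1.000e-03  1.685e+00] open 0.0854 F [-0.5  0.5 -0.9]
```

View pics/w7.png

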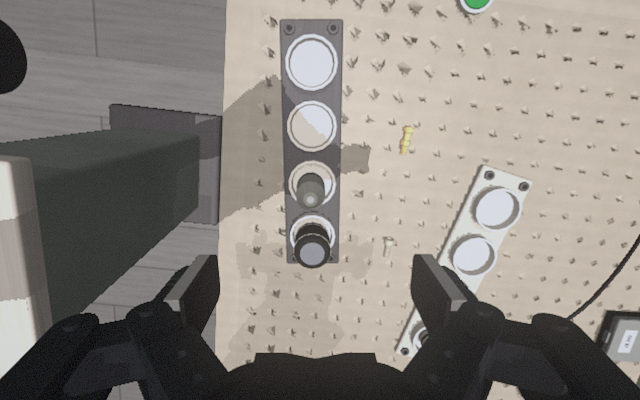

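The taper stands upright in the second cup from the right, tip at (310,200), with the wide one at (313,250). Next is the collar.

jog_arm(series=[-32,38,0,0,0,0.08,0,-64,76,0,0,0,0.16,0,-95,113,0,0,0,0.24,0,-120,143,0,0,0,0.311,0,-129,153,0,0,0,0.311,0,-129,153,0,0,0,0.311,0,-129,153,0,0,0,0.311,0,-129,153,0,0,0,0.311,0])

```text
time_s: 18.7
eef_pos: [0.6177, 0.0692, 0.1763]
tcp_rot: [-3.14, -0.0, 1.378]
wrist_force: [0.5, -0.5, -0.7]
opening: 0.0858
finger_force: 0.0
```

Run:
```python
from h import *
s=manip.snapshot("wrist");o=manip.get_obs(); s=manip.snapshot("wrist"); c=cam(s,(o["eef_pos"],o["tcp_rot"]))
for n in ("collar","long"):print(n,[(d["at"],round(d["score"],2)) for d in manip.look_for(n+"_objective","wrist")][:2])
for p in [[.620,.067,.077],[.620,.067,.044]]:
    q=c[0]@(c[1]@p+c[2]); print((q[:2]/q[2]).round(0))
plan([(.620,.067,.061,1.374)])
```

```text
collar [([317.1, 189.7], 0.68)]
long [([314.0, 255.9], 0.84)]
[318. 202.]
[317. 191.]
[-1.0, 1.0, 116.0] [-0.0, -0.0, 0.002]
t 18.9 pos [0.6189 0.0682 0.1768] rot [-3.142 -0.     1.376] open 0.0854 F [-0.1  0.   1. ]
```

jog_arm(series=[0,1,40,0,0,0,0,0,1,75,0,0,0,0,0,1,98,0,0,0,0,0,1,110,0,0,0,0,0,1,115,0,0,0,0,0,1,115,0,0,0,0,0,1,115,0,0,0,0])

```text
time_s: 19.6
eef_pos: [0.6214, 0.0674, 0.0628]
tcp_rot: [3.139, -0.001, 1.375]
wrist_force: [-0.6, 0.7, 0.1]
opening: 0.0853
finger_force: 0.0
```

jog_arm(series=[0,0,0,0,0,0,0.3,0,0,0,0,0,0,0.4,0,0,0,0,0,0,0.5,0,0,0,0,0,0,0.6,0,0,0,0,0,0,0.7,0,0,0,0,0,0,0.8,0,0,0,0,0,0,0.9,0,0,0,0,0,0,1,0,0,0,0,0,0,1,0,0,0,0,0,0,1], newtons=40)

```text
time_s: 20.6
eef_pos: [0.6206, 0.0671, 0.062]
tcp_rot: [3.141, -0.0, 1.375]
wrist_force: [-1.4, 0.1, 5.7]
opening: 0.0254
finger_force: 39.2
```

jog_arm(series=[0,0,-5,0,0,0,1,0,0,-20,0,0,0,1,0,0,-45,0,0,0,1,0,0,-75,0,0,0,1,0,0,-100,0,0,0,1,0,0,-115,0,0,0,1,0,0,-120,0,0,0,1,0,0,-120,0,0,0,1])

```text
time_s: 21.4
eef_pos: [0.6206, 0.067, 0.1819]
tcp_rot: [3.141, -0.0, 1.375]
wrist_force: [0.6, 0.1, -1.3]
opening: 0.0252
finger_force: 39.5
```

Run:
```python
from h import *
o=manip.get_obs();s=manip.snapshot("wrist"); cv2.imwrite("pics/w8.png",s["color"][:,:,::-1])
plan([(.4475,.2305,.182,1.686)])
```

```text
[127.0, -201.0, -1.0] [-0.001, 0.0, -0.311]
t 21.45 pos [0.62   0.0668 0.1809] rot [-3.141e+00  1.000e-03  1.375e+00] open 0.0257 F [-0.4 -0.2 -0.9]
```

View pics/w8.png

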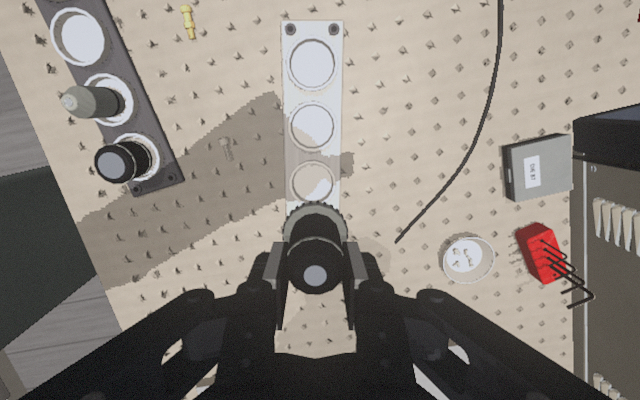

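The collar is held upright, top at (315,275), collar ring at (315,220). I carry it to the second cup from the left.

jog_arm(series=[9,-15,0,0,0,-0.025,1,28,-45,0,0,0,-0.07,1,50,-80,0,0,0,-0.125,1,72,-115,0,0,0,-0.18,1,95,-150,0,0,0,-0.235,1,112,-178,0,0,0,-0.28,1,123,-195,0,0,0,-0.305,1,127,-201,0,0,0,-0.311,1,127,-201,0,0,0,-0.311,1,127,-201,0,0,0,-0.311,1,127,-201,0,0,0,-0.311,1])

```text
time_s: 22.55
eef_pos: [0.4491, 0.2295, 0.1811]
tcp_rot: [-3.141, 0.001, 1.683]
wrist_force: [0.6, -0.0, -0.8]
opening: 0.0255
finger_force: 39.5
```

Run:
```python
from h import *
plan([(.4475,.2305,.0625,1.686)])
```

```text
[1.0, -1.0, 119.0] [-0.0, 0.001, -0.003]
t 22.55 pos [0.4491 0.2295 0.1811] rot [-3.141e+00  1.000e-03  1.683e+00] open 0.0255 F [ 0.6 -0.  -0.8]
```

jog_arm(series=[1,-1,25,0,0,0,1,1,-1,55,0,0,0,1,1,-1,80,0,0,0,1,1,-1,100,0,0,0,1,1,-1,110,0,0,0,1,1,-1,116,0,0,0,1,1,-1,118.5,0,0,0,1,1,-1,119,0,0,0,1,1,-1,119,0,0,0,1,1,-1,119,0,0,0,1])

```text
time_s: 23.55
eef_pos: [0.4474, 0.2319, 0.0632]
tcp_rot: [3.14, -0.0, 1.686]
wrist_force: [0.9, 0.1, -0.8]
opening: 0.0256
finger_force: 39.5
```

Run:
```python
from h import *
plan([(.4475,.2305,.062,1.686)])
```

```text
[-1.0, -0.0, 1.0] [0.001, -0.0, -0.0]
t 23.55 pos [0.4474 0.2319 0.0632] rot [ 3.14  -0.     1.686] open 0.0256 F [ 0.9  0.1 -0.8]
```

jog_arm(series=[0,0,1,0,0,0,1,0,0,1,0,0,0,1,0,0,1,0,0,0,0.75,0,0,1,0,0,0,0.5,0,0,1,0,0,0,0.25,0,0,1,0,0,0,0,0,0,1,0,0,0,0,0,0,1,0,0,0,0,0,0,1,0,0,0,0])

```text
time_s: 24.45
eef_pos: [0.4469, 0.2317, 0.0615]
tcp_rot: [-3.141, 0.0, 1.686]
wrist_force: [0.1, 0.6, -0.5]
opening: 0.0852
finger_force: 0.0
```

jog_arm(series=[0,0,-10,0,0,0,0,0,0,-35,0,0,0,0,0,0,-75,0,0,0,0,0,0,-110,0,0,0,0,0,0,-120,0,0,0,0,0,0,-120,0,0,0,0])

```text
time_s: 25.05
eef_pos: [0.4479, 0.2321, 0.1834]
tcp_rot: [3.138, -0.001, 1.685]
wrist_force: [0.3, -0.5, -0.6]
opening: 0.0857
finger_force: 0.0
```

Run:
```python
from h import *
plan([(.6065,.013,.18,1.374)])
```

```text
[-236.0, 132.0, 4.0] [0.004, -0.002, 0.311]
t 25.05 pos [0.4479 0.2321 0.1834] rot [ 3.138e+00 -1.000e-03  1.685e+00] open 0.0857 F [ 0.3 -0.5 -0.6]
```

jog_arm(series=[-40,22,0,0,0,0.06,0,-80,44,0,0,0,0.11,0,-120,66,0,0,0,0.17,0,-160,88,0,0,0,0.22,0,-200,111,0,0,0,0.28,0,-230,129,0,0,0,0.311,0,-236,132,0,0,0,0.311,0,-236,132,0,0,0,0.311,0,-236,132,0,0,0,0.311,0,-236,132,0,0,0,0.311,0])

```text
time_s: 26.05
eef_pos: [0.6041, 0.0144, 0.1812]
tcp_rot: [-3.14, -0.001, 1.378]
wrist_force: [0.2, -0.5, 0.1]
opening: 0.0856
finger_force: 0.0
```

Run:
```python
from h import *
s=manip.snapshot("wrist");o=manip.get_obs(); s=manip.snapshot("wrist"); c=cam(s,(o["eef_pos"],o["tcp_rot"]))
for n in ("long",):print(n,[(d["at"],round(d["score"],2)) for d in manip.look_for(n+"_objective","wrist")][:2])
for p in [[.6065,.013,.085],[.6065,.013,.048]]:
    q=c[0]@(c[1]@p+c[2]); print((q[:2]/q[2]).round(0))
plan([(.6065,.013,.056,1.374)])
```

```text
long [([316.9, 192.8], 0.97)]
[318. 203.]
[317. 190.]
[-0.0, 2.0, 126.0] [-0.0, -0.0, 0.003]
t 26.2 pos [0.6047 0.0137 0.1817] rot [-3.141 -0.     1.377] open 0.0855 F [-0.5  0.1 -1.1]
```

jog_arm(series=[0,1,40,0,0,0,0,0,1,80,0,0,0,0,0,1,108,0,0,0,0,0,1,121,0,0,0,0,0,1,126,0,0,0,0,0,1,126,0,0,0,0,0,1,126,0,0,0,0])

```text
time_s: 26.9
eef_pos: [0.6073, 0.0125, 0.057]
tcp_rot: [3.139, -0.001, 1.375]
wrist_force: [0.2, -0.7, 0.1]
opening: 0.0852
finger_force: 0.0
```

jog_arm(series=[0,0,0,0,0,0,0.3,0,0,0,0,0,0,0.4,0,0,0,0,0,0,0.5,0,0,0,0,0,0,0.6,0,0,0,0,0,0,0.7,0,0,0,0,0,0,0.8,0,0,0,0,0,0,0.9,0,0,0,0,0,0,1,0,0,0,0,0,0,1,0,0,0,0,0,0,1], newtons=40)

```text
time_s: 27.9
eef_pos: [0.606, 0.0123, 0.0557]
tcp_rot: [-3.141, 0.0, 1.375]
wrist_force: [-1.7, 0.1, 5.4]
opening: 0.0224
finger_force: 39.4
```

jog_arm(series=[0,0,-5,0,0,0,1,0,0,-20,0,0,0,1,0,0,-45,0,0,0,1,0,0,-75,0,0,0,1,0,0,-100,0,0,0,1,0,0,-115,0,0,0,1,0,0,-120,0,0,0,1,0,0,-120,0,0,0,1])

```text
time_s: 28.7
eef_pos: [0.6066, 0.0121, 0.1766]
tcp_rot: [3.14, -0.0, 1.375]
wrist_force: [1.1, 0.2, -0.6]
opening: 0.0224
finger_force: 39.3
```

Run:
```python
from h import *
o=manip.get_obs();s=manip.snapshot("wrist"); cv2.imwrite("pics/w9.png",s["color"][:,:,::-1])
plan([(.4413,.2843,.176,1.686)])
```

```text
[235.0, -215.0, -1.0] [0.0, 0.0, -0.311]
t 28.75 pos [0.606  0.012  0.1756] rot [3.141 0.    1.375] open 0.0223 F [-0.8 -0.2 -1.4]
```

View pics/w9.png

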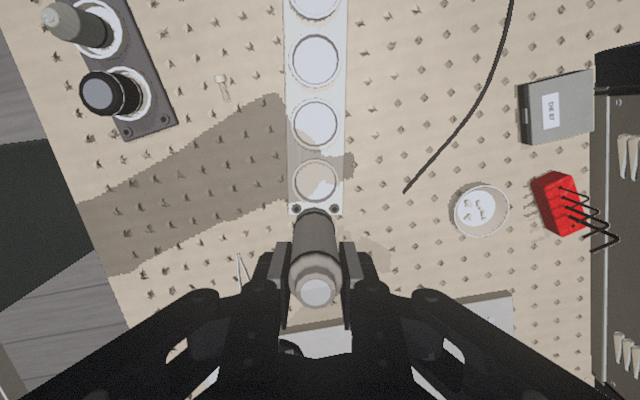

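The long objective is held upright, tip at (315,290), and the storage rack is empty. I carry it to the leftmost cup.

jog_arm(series=[11,-10,0,0,0,-0.015,1,36,-33,0,0,0,-0.05,1,68,-62,0,0,0,-0.09,1,100,-92,0,0,0,-0.133,1,133,-122,0,0,0,-0.176,1,165,-151,0,0,0,-0.218,1,195,-178,0,0,0,-0.258,1,220,-201,0,0,0,-0.291,1,232,-212,0,0,0,-0.307,1,235,-215,0,0,0,-0.311,1,235,-215,0,0,0,-0.311,1,235,-215,0,0,0,-0.311,1])

```text
time_s: 29.95
eef_pos: [0.4419, 0.2826, 0.1751]
tcp_rot: [-3.141, 0.002, 1.683]
wrist_force: [0.2, -0.0, -0.8]
opening: 0.0221
finger_force: 39.3
```

Run:
```python
from h import *
plan([(.4413,.2843,.0565,1.686)])
```

```text
[2.0, -0.0, 119.0] [-0.0, 0.002, -0.003]
t 29.95 pos [0.4419 0.2826 0.1751] rot [-3.141e+00  2.000e-03  1.683e+00] open 0.0221 F [ 0.2 -0.  -0.8]
```

jog_arm(series=[1,0,25,0,0,0,1,1,0,55,0,0,0,1,1,0,80,0,0,0,1,1,0,100,0,0,0,1,1,0,110,0,0,0,1,1,0,116,0,0,0,1,1,0,118.5,0,0,0,1,1,0,119,0,0,0,1,1,0,119,0,0,0,1,1,0,119,0,0,0,1])

```text
time_s: 30.95
eef_pos: [0.4413, 0.2858, 0.0572]
tcp_rot: [3.14, -0.001, 1.686]
wrist_force: [-0.2, -0.1, -0.7]
opening: 0.0225
finger_force: 39.3
```

Run:
```python
from h import *
plan([(.4413,.2843,.0557,1.686)])
```

```text
[-1.0, -0.0, 1.0] [0.001, -0.001, -0.0]
t 30.95 pos [0.4413 0.2858 0.0572] rot [ 3.140e+00 -1.000e-03  1.686e+00] open 0.0225 F [-0.2 -0.1 -0.7]
```

Lower 1 mm, release, rise, then back off toward the middle to look with the fixed cameras.

jog_arm(series=[0,0,1,0,0,0,1,0,0,1,0,0,0,1,0,0,1,0,0,0,0.75,0,0,1,0,0,0,0.5,0,0,1,0,0,0,0.25,0,0,1,0,0,0,0,0,0,1,0,0,0,0,0,0,1,0,0,0,0,0,0,1,0,0,0,0])

```text
time_s: 31.85
eef_pos: [0.4409, 0.2856, 0.0555]
tcp_rot: [3.142, -0.0, 1.686]
wrist_force: [0.9, 0.0, -0.2]
opening: 0.0854
finger_force: 0.0
```

jog_arm(series=[0,0,-10,0,0,0,0,0,0,-35,0,0,0,0,0,0,-75,0,0,0,0,0,0,-115,0,0,0,0,0,0,-150,0,0,0,0,-40,10,-170,0,0,0,0,-80,20,-180,0,0,0,0,-110,30,-180,0,0,0,0,-110,30,-180,0,0,0,0,-110,30,-180,0,0,0,0])

```text
time_s: 32.85
eef_pos: [0.4834, 0.1792, 0.2361]
tcp_rot: [3.141, -0.0, 1.684]
wrist_force: [0.3, -0.1, 0.8]
opening: 0.0854
finger_force: 0.0
```

Run:
```python
from h import *
s=manip.snapshot("wrist")["color"];c=manip.snapshot("scene")["color"]
im=np.vstack([s[0:300],cv2.resize(c[160:260,210:423],(640,300),interpolation=cv2.INTER_CUBIC)])
cv2.imwrite("pics/end.png",im[:,:,::-1]); plan([])
```

```text
t 32.95 pos [0.4827 0.181  0.2359] rot [ 3.142e+00 -1.000e-03  1.688e+00] open 0.0856 F [-0.2  1.1  0.5]
```

View pics/end.png

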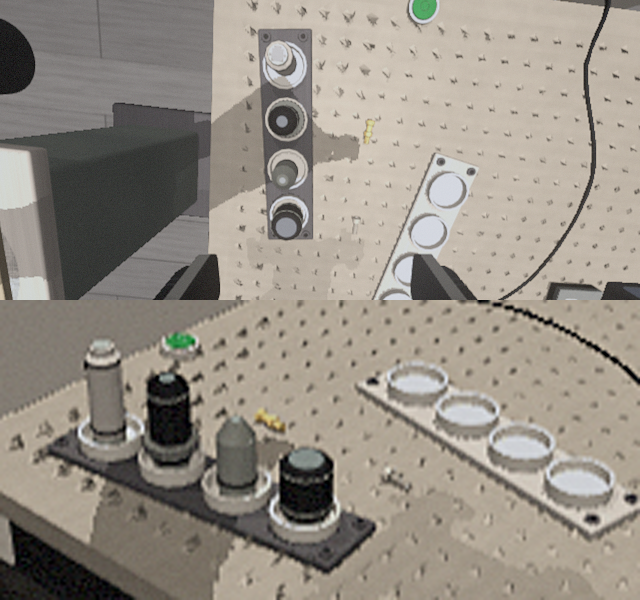

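All four stand upright in the loading cups. In the scene half of the picture, left to right, they are long (103,400), collar (170,425), taper (237,460), wide (306,490). The storage rack is empty and the gripper is clear.

```bash
python3 -c "
from cell import manip
print(manip.close_job())"
```

```text
the job is handed in; nothing more can be done
None
```

The job is handed in: all four objectives stand upright in the loading rack in reverse order (long, collar, taper, wide from left to right), finished at about 33 s of the 96 s allowed.

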